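Weigh two soap refills and dock the full one

ROBOT

A 6-joint arm with a two-finger parallel gripper is mounted at the origin on the work surface. World frame = base frame: x ahead of the robot, y to its left, z up, the work surface at z = 0. Lengths are in m, angles in rad, forces in N, time in s.
With the tool pointing down it reaches from about 0.35 to 0.975 m from the base axis. Payload 4.9 kg.
Tool frame: the origin (TCP) lies midway between the tips of the shut fingers; the grasp point (between the pads) lies 19 mm behind it; z points along the fingers, y is the line along which they close (so a half turn about z gives the same grasp; the last joint's range is limited). The gripper opens to 85 mm and grips with 20 to 120 N. Pads are 22 mm wide; open, the fingers measure 114 mm over their backs; the gripper's body (76 mm by 85 mm) begins 54 mm behind the grasp point. The pads swing forward as they close: fully open they stand 13 mm farther back than shut.
Start: joints at [1.169, 0.053, 1.613, -0, 1.476, -0.119], TCP at [0.174, 0.6, 0.231] pointing down, gripper open.
Joint ranges: [-3.01, 3.01], [-1.01, 2.22], [0.06, 2.58], [-1.02, 4.17], [0.09, 2.62], [-3.14, 3.14]. Speed limits (rad/s): [2.57, 2.57, 3.14, 3.14, 3.14, 3.14].

INTERFACE

Orientations are given as a unit quaternion [w, x, y, z].
In Python, from plant import state, grab_frame, camera_info, job_done, spot_in, masks_of, pinpoint gives the robot as it stands.
- The arm moves only by the shell command python3 -m handwheel 'ROWS' [OPENING]. ROWS is JSON, a list that holds one entry, the list of rows, each a list of 6 numbers: the shift along the world's x, y, z in m, then the turn, a rotation vector about the world's x, y, z in degrees. In form: [[[tx, ty, tz, ax, ay, az], ...]]. A call has 1 to 20 rows; each row shifts and turns the commanded pose from where the row before left it; what a row does not reach is not made up. A row lasts 1/12 s, in which the tool goes at most 41.7 mm and 7.16 degrees, less where a joint would pass 70% of its speed; a pose out of reach is approached as far as the arm can. A call is refused whole if a number of a shift passes 0.0417 or a number of a turn 7.16, either way. A call with a gripper value outside its range is refused whole. OPENING is the opening, from 0 (shut) to 1 (fully open), set as the call begins (- or left out, the last holds). The fingers move at their own pace and stop on an object; the grip force is fixed at half the most. Time passes only in rows, so rows that do not move let the fingers close. It gives the time, the measured TCP pose, the force, the opening and the grip force at its end, in the units of the state.
- state(): the state, without advancing time (a new reading comes with each control period).
- grab_frame(name): name is "scene" or "side" or "wrist"; returns (picture, depth): 384x512x3 uint8, blue, green, red; 384x512 float32, m along the optical axis (not along the pixel's ray), 0 where there is no reading.
- camera_info(name): a dict with "fx", "fy", "cx", "cy" (pixels), "T" (4x4, takes a point from camera to world coordinates). Camera axes: x right, y up, looking along -z (the intrinsics and any distortion apply to the point x, -y, -z); pixel columns grow to the right and rows downward; lengths in m; the calibration is good to about 2 mm. A picture is of the moment at which its call begins: read the wrist's pose just before it. camera_info takes no time and is no camera call; for the wrist camera it gives the pose at the moment of the call.
- job_done(): hands the job in; it is judged then, once.
Trained networks look in the newest picture that a camera, given by its name, has taken for a name from the list of things; names that differ only in an ending like _2 or _b are one class to them, and where a whole thing is asked for, a point or a joint stands for the part that bears it (a point fixed in the world has none). Each returns a list of dicts, best first, with "conf" (0 to 1); they miss things now and then, are a little off and sometimes report something else, mostly with a low value. They report only what shows in the picture. A call takes as long as a camera call. They do not tell look-alikes from the thing itself.
- spot_in(camera, thing): "box" ([left, top, width, height] in pixels, round what is visible of it).
- masks_of(camera, thing): "region" (384x512 bool, what is visible of it) and "box" ([left, top, width, height] in pixels, round what is visible of it).
- pinpoint(camera, thing): "position" ([column, row] in pixels: a listed point, or the origin of a listed thing).
The state is a dict: "time": time; "joint_pos": joint angles; "joint_vel": joint speeds; "joint_efforts": joint torques, N m; "tool_pos": TCP position; "tool_rot": TCP orientation; "contact_force": force on the tool from outside, world axes, zero at the start; "ft_torque": the same for the moment, N m; "gripper_width": opening from 0.0 (shut) to 1.0 (fully open); "grasp_force": force on a finger pad.
Only numpy, scipy, OpenCV 4.12 (cv2) and the standard library are available. Lean on these libraries where they do the work, as an engineer would, in place of code of your own. Each camera call takes 0.05 s, during which the arm holds its last target. There are 200 camera calls.

TASK

Two identical-looking soap refill canisters stand on the slate tray; one is full and the other almost used up. Weigh them against each other, one on each pan of the balance, let go of both and let the beam tip and settle; then take the heavier one, put it upright in the round well of the dock and turn it under light pressure until its slot drops over the key and it stands fully home, and let go. Set the canisters down gently and never force one against the dock or the balance, leave the lighter one standing on its pan, and do not disturb the other things on the dresser.

Things in the scene. Friction and masses are not known exactly. Their poses are not given: they have to be found in the camera images.
- canister_a: Round upright aluminium canister, blue lid, 54 mm dia, 69 mm high; the twin of the other but for hidden fill (full about 170 g, empty about 90 g). Stands on 2 black runners (38 mm long, 13 wide, 9 high) that leave a slot 10 mm wide, 8 mm deep across the underside along its x axis, as does the yellow lid stripe; half a turn is the same. Origin: centre of the runners' underside, z up.
- canister_b: Round upright aluminium canister, blue lid, 54 mm dia, 69 mm high; the twin of the other but for hidden fill (full about 170 g, empty about 90 g). Stands on 2 black runners (38 mm long, 13 wide, 9 high) that leave a slot 10 mm wide, 8 mm deep across the underside along its x axis, as does the yellow lid stripe; half a turn is the same. Origin: centre of the runners' underside, z up.
- tray: Slate tray, 140 (x) x 240 (y) mm, 8 mm thick; the canisters start on it. Fixed. Origin at the centre of its underside.
- balance: Green equal-arm balance, fixed, base 100 (x) x 200 (y) mm. A brass beam along its y axis carries two flat round steel pans (92 mm dia, no rim), 130 mm either side of the middle, tops 85 mm above the dresser when level. Pans stay level as the beam tips; nothing stands above them but a 10 mm scale plate and pointer at the middle. Origin: centre of the base's underside.
- pan_left_top (a point): Centre of the upper face of the pan on the balance's +y side; it moves up and down with the beam by 13 mm.
- pan_right_top (a point): Centre of the upper face of the pan on the balance's -y side; it moves up and down with the beam by 13 mm.
- balance_beam (a joint): Tilt of the beam, rad: 0 level (empty), positive when the -y (right) pan is down, negative when the +y (left) pan is down; stops at +0.1 and -0.1. Damped, tips in under a second; a pan yields to a fraction of a newton until its stop, so let go while it still gives; one canister, or the difference of two, tips it to a rigid stop.
- dock: Refill dock: fixed wooden base 100 x 100 mm, 15 mm thick; over it a round steel well, 59 mm inside and 69 mm outside diameter, floor 24 mm and rim 46 mm above the dresser. The well is sprung: it starts to sink at about 1.7 N, stops 8 mm down at 11 N, then is rigid; over 20 N between canister and dock is forcing it. 3 to 8 N is enough to seek the key. Origin: centre of the base's underside.
- dock_floor (a point): Centre of the well's floor (sinks with it), where a fully home canister stands. A brass key bar 46 mm long, 6 wide, 6 high lies on it through the centre, at an angle of its own, held fast, within 0.7 rad either side of the dock's x axis, not reported. A canister off the key stands 6 mm too high; it drops over when slot and key agree to about 0.1 rad, centred to about 1 mm.
- square_bottle: Heavy square amber glass bottle, 75 x 75 mm, 122 mm high, bystander; origin at the centre of its underside.
- shaving_bowl: Stainless steel shaving bowl, 116 mm across, 50 mm high, bystander; origin at the centre of its underside.
- vial_rack: White plastic rack (50 x 130 mm, 79 mm high) holding three sample vials, bystander; origin at the centre of its underside.
- shaving_brush: Dark shaving brush standing upright, 105 mm high, 44 mm across, bystander; origin at the centre of its underside.
- soap_dish: White dish with a bar of soap, 70 x 100 mm, 32 mm high, bystander; origin at the centre of its underside.
Mind the look-alikes: they are no part of the job. Leave any pink or red look-alike of the canister_b alone.

How it is judged:
On the way, in this order (a step that is already met when the one before it is completed fails the run):
1. both canisters stand released on opposite pans and the beam has tipped and settled (((horizontal distance between canister_a and pan_left_top below 0.03 m and z of canister_a in the frame of pan_left_top between -0.004 and 0.006 m and angle between each of canister_a, canister_b's own z axis and vertical below 0.1 rad and horizontal distance between canister_b and pan_right_top below 0.03 m and z of canister_b in the frame of pan_right_top between -0.004 and 0.006 m) or (horizontal distance between canister_a and pan_right_top below 0.03 m and z of canister_a in the frame of pan_right_top between -0.004 and 0.006 m and angle between each of canister_a, canister_b's own z axis and vertical below 0.1 rad and horizontal distance between canister_b and pan_left_top below 0.03 m and z of canister_b in the frame of pan_left_top between -0.004 and 0.006 m)) and contact force between the fingers and canister_a below 0.05 N and linear speed of each of canister_a, canister_b below 0.02 m/s and contact force between the fingers and canister_b below 0.05 N and (value of joint balance_beam above 0.05 rad or value of joint balance_beam below -0.05 rad) and velocity of joint balance_beam between -0.05 and 0.05 rad/s), for 0.3 s.
2. the heavier canister is fully home over the key in the dock, the lighter one stands on a pan (((horizontal distance between canister_a and dock_floor below 0.004 m and z of canister_a in the frame of dock_floor between -0.003 and 0.003 m and angle between canister_a's own z axis and vertical below 0.05 rad and ((horizontal distance between canister_b and pan_left_top below 0.03 m and z of canister_b in the frame of pan_left_top between -0.004 and 0.006 m and angle between canister_b's own z axis and vertical below 0.1 rad) or (horizontal distance between canister_b and pan_right_top below 0.03 m and z of canister_b in the frame of pan_right_top between -0.004 and 0.006 m and angle between canister_b's own z axis and vertical below 0.1 rad)) and contact force between canister_b and balance between 0.4 and 1.25 N) or (horizontal distance between canister_b and dock_floor below 0.004 m and z of canister_b in the frame of dock_floor between -0.003 and 0.003 m and angle between canister_b's own z axis and vertical below 0.05 rad and ((horizontal distance between canister_a and pan_left_top below 0.03 m and z of canister_a in the frame of pan_left_top between -0.004 and 0.006 m and angle between canister_a's own z axis and vertical below 0.1 rad) or (horizontal distance between canister_a and pan_right_top below 0.03 m and z of canister_a in the frame of pan_right_top between -0.004 and 0.006 m and angle between canister_a's own z axis and vertical below 0.1 rad)) and contact force between canister_a and balance between 0.4 and 1.25 N))), for 0.2 s.
At the end, for the whole second after the job is handed in: The heavier canister stands upright in the dock's well, its underside within 3 mm of the well's floor (so over the key) and within 4 mm of the centre; the lighter one stands upright on either pan, within 30 mm of its centre; both are released and at rest (((horizontal distance between canister_a and dock_floor below 0.004 m and z of canister_a in the frame of dock_floor between -0.003 and 0.003 m and angle between canister_a's own z axis and vertical below 0.05 rad and ((horizontal distance between canister_b and pan_left_top below 0.03 m and z of canister_b in the frame of pan_left_top between -0.004 and 0.006 m and angle between canister_b's own z axis and vertical below 0.1 rad) or (horizontal distance between canister_b and pan_right_top below 0.03 m and z of canister_b in the frame of pan_right_top between -0.004 and 0.006 m and angle between canister_b's own z axis and vertical below 0.1 rad)) and contact force between canister_b and balance between 0.4 and 1.25 N) or (horizontal distance between canister_b and dock_floor below 0.004 m and z of canister_b in the frame of dock_floor between -0.003 and 0.003 m and angle between canister_b's own z axis and vertical below 0.05 rad and ((horizontal distance between canister_a and pan_left_top below 0.03 m and z of canister_a in the frame of pan_left_top between -0.004 and 0.006 m and angle between canister_a's own z axis and vertical below 0.1 rad) or (horizontal distance between canister_a and pan_right_top below 0.03 m and z of canister_a in the frame of pan_right_top between -0.004 and 0.006 m and angle between canister_a's own z axis and vertical below 0.1 rad)) and contact force between canister_a and balance between 0.4 and 1.25 N)) and contact force between the fingers and canister_a below 0.05 N and linear speed of each of canister_a, canister_b below 0.02 m/s and contact force between the fingers and canister_b below 0.05 N); the robot touches nothing.
It fails at once if a canister is forced against the dock with more than 20 N (contact force between any of canister_a, canister_b and dock above 20 N).
It fails at once if a canister is set down hard on, or forced against, the balance (more than 20 N) (contact force between any of canister_a, canister_b and balance above 20 N).
It fails at once if a bystander is shifted by more than 20 mm (distance of any of square_bottle, shaving_bowl, vial_rack, shaving_brush, soap_dish from where it was at the start of the episode above 0.02 m).
It also fails if it takes over 72 s, if anything falls off the work surface, if the arm or the gripper's body presses on something with over 40 N, if the wrist force passes 120 N, or if a joint passes its speed limit or range.

## Working session

There is one attempt and no reset: what is moved stays moved. The work goes in short steps, Python scripts to look and compute and a shell command to move; the robot and the scene stay as the last step left them, time stands still between calls to the robot, and variables do not carry over. Pictures are saved under pics/ and viewed, at most 10 in all, crops included, and the job is handed in when it is done.

```bash
mkdir -p pics; ls; cat > h.py <<'E'
import numpy as np, cv2
from plant import *
def pts(cam,depth,info,mask):
    v,u=np.nonzero(mask&(depth>0)); d=depth[v,u]
    p=np.stack([(u-info['cx'])/info['fx']*d,-(v-info['cy'])/info['fy']*d,-d,np.ones_like(d)])
    return (info['T']@p)[:3].T
E
python3 - <<'E'
from h import *
s=state();print(s)
im=[]
for c in("scene","side"):
    i=camera_info(c);p,d=grab_frame(c);im.append(p)
    print(c,i['T'].round(3).tolist(),i['fx'],[k for k in i])
    for t in["canister_a","balance","dock","tray","square_bottle","shaving_bowl","vial_rack","shaving_brush","soap_dish"]:
        for m in masks_of(c,t)[:4]:
            if m['conf']<.3: continue
            q=pts(c,d,i,m['region'])
            top=q[q[:,2]>q[:,2].max()-.01]
            print(t,round(m['conf'],2),m['box'],q.min(0).round(3),q.max(0).round(3),np.median(q,0).round(3))
cv2.imwrite('pics/1.png',im[0]);cv2.imwrite('pics/2.png',im[1])
E
```

```text
pics
{'time': 0.0, 'joint_pos': array([ 1.16897898e+00,  5.33419916e-02,  1.61428170e+00, -3.38332159e-05,
        1.47600065e+00, -1.18979667e-01]), 'joint_vel': array([ 0.00020199,  0.00015584, -0.00012658, -0.0008386 , -0.00059588,
       -0.00108191]), 'joint_efforts': array([-7.25726895e-04, -3.93687701e+01, -3.70174026e+01, -2.59393682e-04,
        7.00846067e-03, -2.11480915e-05]), 'tool_pos': array([0.17417878, 0.59959442, 0.23007959]), 'tool_rot': array([-2.45273174e-04,  1.40946259e-01,  9.90016727e-01, -9.85931194e-04]), 'contact_force': array([-0.16709571,  1.04842195, -0.27880761]), 'ft_torque': array([ 0.00628857,  0.00471104, -0.01077307]), 'grasp_force': 0.0, 'gripper_width': 0.9998191424179028}
scene [[0.334, -0.783, 0.525, 1.164], [0.942, 0.28, -0.182, -0.232], [-0.004, 0.556, 0.831, 1.129], [0.0, 0.0, 0.0, 1.0]] 425.1929062409941 ['fx', 'fy', 'cx', 'cy', 'T']
canister_a 0.97 [140.8, 174.0, 20.6, 19.1] [ 0.3   -0.318 -0.002] [ 0.352 -0.266  0.077] [ 0.338 -0.292  0.065]
canister_a 0.9 [156.1, 204.1, 20.0, 23.6] [ 0.407 -0.303  0.   ] [ 0.496 -0.251  0.083] [ 0.481 -
[... 2636 characters left out ...]
401 0.128] [0.67  0.202 0.068]
shaving_bowl 0.97 [328.1, 212.8, 40.4, 33.2] [ 0.631 -0.261 -0.001] [ 0.746 -0.105  0.056] [ 0.706 -0.188  0.03 ]
vial_rack 0.87 [295.7, 162.6, 30.1, 39.4] [ 0.691 -0.076 -0.   ] [0.81  0.147 0.094] [0.72  0.028 0.037]
vial_rack 0.53 [289.3, 257.7, 24.0, 35.6] [ 0.441 -0.306  0.004] [ 0.542 -0.236  0.083] [ 0.459 -0.289  0.074]
shaving_brush 0.67 [319.3, 187.9, 18.3, 28.7] [ 0.687 -0.11   0.001] [ 0.78  -0.042  0.11 ] [ 0.699 -0.097  0.069]
shaving_brush 0.5 [326.8, 214.6, 40.5, 29.2] [ 0.631 -0.261  0.002] [ 0.746 -0.103  0.056] [ 0.708 -0.188  0.031]
soap_dish 0.93 [355.1, 270.8, 41.9, 33.0] [ 0.601 -0.428  0.   ] [ 0.676 -0.323  0.039] [ 0.627 -0.386  0.016]
```

```bash
python3 - <<'E'
from h import *
from scipy.optimize import least_squares
im=cv2.imread('pics/1.png');cv2.imwrite('pics/3.png',cv2.resize(im[140:310,90:390],None,fx=2.66,fy=2.66,interpolation=cv2.INTER_CUBIC))
for c in("scene","side"):
    i=camera_info(c);p,d=grab_frame(c);q=pts(c,d,i,d>0)
    for n,x,y,r,z0,z1 in[("c1",.47,-.277,.04,.073,.086),("c2",.504,-.401,.04,.073,.086),("panR",.527,-.118,.06,.081,.095),("panL",.525,.14,.06,.081,.095),("well",.487,.335,.05,.042,.055)]:
        s=q[(np.hypot(q[:,0]-x,q[:,1]-y)<r)&(q[:,2]>z0)&(q[:,2]<z1)]
        if len(s)<10: print(n,len(s));continue
        (a,b),R=cv2.minEnclosingCircle(s[:,:2].astype(np.float32))
        print(c,n,len(s),round(a,4),round(b,4),round(R,4),s.mean(0).round(4))
E
```

```text
scene c1 239 0.467 -0.2787 0.0275 [ 0.4679 -0.2782  0.0775]
scene c2 258 0.5019 -0.4011 0.0279 [ 0.503  -0.4005  0.0777]
scene panR 678 0.5279 -0.1178 0.0473 [ 0.5295 -0.1168  0.0854]
scene panL 573 0.5092 0.1431 0.0467 [0.5097 0.1421 0.0852]
scene well 94 0.486 0.3353 0.0353 [0.4839 0.3379 0.0456]
side c1 302 0.4679 -0.279 0.0272 [ 0.4667 -0.2803  0.0789]
side c2 374 0.5034 -0.4012 0.0276 [ 0.5013 -0.4023  0.0789]
side panR 557 0.5291 -0.1181 0.0473 [ 0.5277 -0.119   0.0871]
side panL 358 0.5075 0.1433 0.049 [0.5082 0.1398 0.0869]
side well 85 0.4868 0.3374 0.0376 [0.4864 0.3359 0.0459]
```

View pics/3.png

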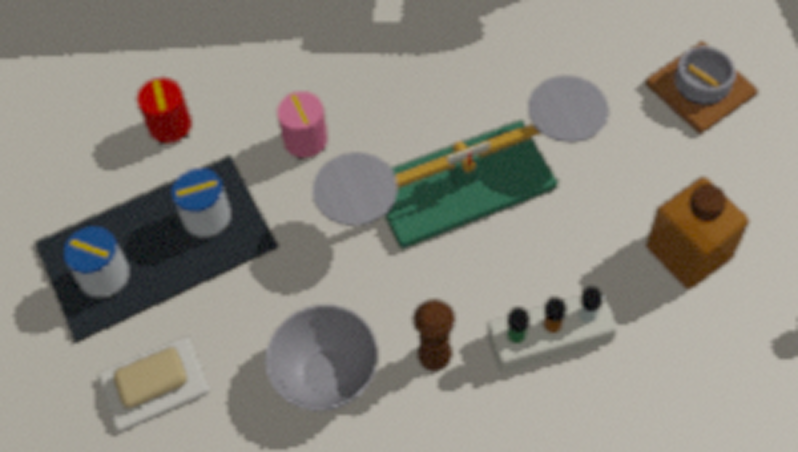

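```bash
python3 - <<'E'
from h import *
s=state();i=camera_info("wrist");print(i['T'].round(3).tolist(),i['fx'],s['time'],s['tool_pos'])
for c in("scene","side"):
    i=camera_info(c);p,d=grab_frame(c)
    h=cv2.cvtColor(p,cv2.COLOR_BGR2HSV);m=(h[...,0]>15)&(h[...,0]<35)&(h[...,1]>110)&(h[...,2]>100)
    q=pts(c,d,i,m)
    for n,x,y,r,z0,z1 in[("c1",.4675,-.279,.03,.07,.09),("c2",.5025,-.401,.03,.07,.09),("key",.4865,.336,.027,.02,.04)]:
        k=q[(np.hypot(q[:,0]-x,q[:,1]-y)<r)&(q[:,2]>z0)&(q[:,2]<z1)]
        if len(k)<6: print(n,len(k));continue
        w=np.linalg.svd(k[:,:2]-k[:,:2].mean(0))[2][0];print(c,n,len(k),k.mean(0).round(4),np.degrees(np.arctan2(w[1],w[0]))%180)
E
python3 -m handwheel '[[[0.03,-0.026,0,0,0,0],[0.03,-0.026,0,0,0,0],[0.03,-0.026,0,0,0,0],[0.03,-0.026,0,0,0,0],[0.03,-0.026,0,0,0,0],[0.03,-0.026,0,0,0,0],[0.03,-0.026,0,0,0,0],[0.03,-0.026,0,0,0,0],[0.02,-0.026,0,0,0,0],[0,0,0,0,0,0],[0,0,0,0,0,0]]]' 1
python3 - <<'E'
from h import *
s=state();i=camera_info("wrist");p,d=grab_frame("wrist");print(s['tool_pos'],s['tool_rot'],i['T'].round(3).tolist(),s['contact_force'])
cv2.imwrite('pics/4.png',p)
np.savez('w4.npz',p=p,d=d,T=i['T'])
E
```

```text
[[0.278, -0.924, -0.261, 0.108], [0.961, 0.268, 0.076, 0.618], [-0.0, -0.272, 0.962, 0.374], [0.0, 0.0, 0.0, 1.0]] 264.6707633869444 1.1 [0.17439069 0.60015843 0.23128566]
scene c1 23 [ 0.4675 -0.2757  0.078 ] 90.10151635448666
scene c2 26 [ 0.5022 -0.3998  0.0785] 49.71669585541858
scene key 25 [0.4859 0.336  0.0299] 26.068450595305528
c1 1
side c2 13 [ 0.5024 -0.4007  0.0792] 48.49461882087846
key 0
time: 2.12
tool_pos: [0.4353, 0.365, 0.2314]
tool_rot: [-0.0, 0.143, 0.99, 0.0]
contact_force: [-0.5, 0.1, -0.5]
gripper_width: 1.0
grasp_force: 0.0
[0.43534767 0.36504078 0.23135521] [-1.16008362e-04  1.42566731e-01  9.89785176e-01  1.38641034e-04] [[0.281, -0.923, -0.261, 0.369], [0.96, 0.271, 0.076, 0.383], [0.0, -0.272, 0.962, 0.374], [0.0, 0.0, 0.0, 1.0]] [-0.53985458  0.05807217 -0.48895672]
```

View pics/4.png

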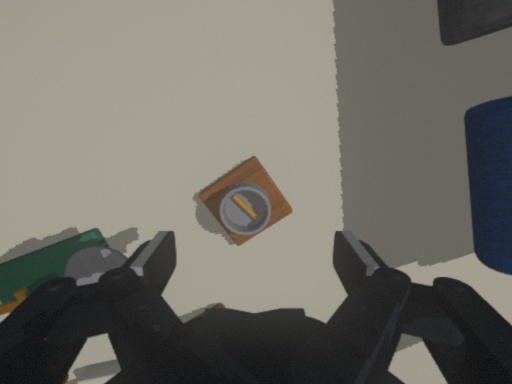

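The wrist view shows the dock at about (245,205) with the brass key in its well, running from (233,195) to (256,219); fingers are at both sides below.

```bash
python3 - <<'E'
from h import *
z=np.load('w4.npz');p,d=z['p'],z['d'];i=camera_info('wrist');i['T']=z['T']
h=cv2.cvtColor(p,cv2.COLOR_BGR2HSV)
m=(h[...,0]>12)&(h[...,0]<35)&(h[...,1]>140)&(h[...,2]>140)
q=pts('w',d,i,m)
k=q[(np.hypot(q[:,0]-.4865,q[:,1]-.336)<.026)]
w=np.linalg.svd(k[:,:2]-k[:,:2].mean(0))[2][0];print(len(k),k.mean(0).round(4),k.min(0),k.max(0),np.degrees(np.arctan2(w[1],w[0]))%180, cv2.minAreaRect(k[:,:2].astype(np.float32)*1000))
q=pts('w',d,i,d>0);n=q[(np.hypot(q[:,0]-.4865,q[:,1]-.336)<.045)&(q[:,2]>.040)&(q[:,2]<.055)]
print(len(n),cv2.minEnclosingCircle(n[:,:2].astype(np.float32)),n.mean(0))
# base orientation
b=q[(np.hypot(q[:,0]-.4865,q[:,1]-.336)<.08)&(q[:,2]>.009)&(q[:,2]<.055)];print(cv2.minAreaRect(b[:,:2].astype(np.float32)*1000))
E
```

```text
100 [0.4828 0.3356 0.0301] [0.46506415 0.32583987 0.02774623] [0.50103858 0.34649097 0.0322178 ] 28.29754550484145 ((482.93365478515625, 335.4590148925781), (40.125816345214844, 5.036454200744629), 28.45906639099121)
637 ((0.4852367639541626, 0.3363115191459656), 0.034745290875434875) [0.48454348 0.33670008 0.04527384]
((485.1171569824219, 336.41253662109375), (100.24324798583984, 100.10075378417969), 18.307064056396484)
```

```bash
python3 -m handwheel '[[[0.0016,-0.0322,0,0,0,0],[0.0016,-0.0322,0,0,0,0],[0.0016,-0.0322,0,0,0,0],[0.0016,-0.0322,0,0,0,0],[0.0016,-0.0322,0,0,0,0],[0.0016,-0.0322,0,0,0,0],[0.0016,-0.0322,0,0,0,0],[0.0016,-0.0322,0,0,0,0],[0.0016,-0.0322,0,0,0,0],[0.0016,-0.0322,0,0,0,0],[0.0016,-0.0322,0,0,0,0],[0.0016,-0.0322,0,0,0,0],[0.0016,-0.0322,0,0,0,0],[0.0016,-0.0322,0,0,0,0],[0.0016,-0.0322,0,0,0,0],[0.0016,-0.0322,0,0,0,0],[0.0016,-0.0322,0,0,0,0],[0.0016,-0.0322,0,0,0,0],[0.0016,-0.0322,0,0,0,0],[0.0016,-0.0322,0,0,0,0]]]'
python3 -m handwheel '[[[0,0,0,0,0,0],[0,0,0,0,0,0]]]'
cat > look.py <<'E'
from h import *
import sys
s=state();i=camera_info("wrist");p,d=grab_frame("wrist");print(s['time'],s['tool_pos'].round(4),s['tool_rot'].round(4))
h=cv2.cvtColor(p,cv2.COLOR_BGR2HSV)
cv2.imwrite('pics/'+sys.argv[1]+'.png',p)
blue=(h[...,0]>95)&(h[...,0]<125)&(h[...,1]>120)&(h[...,2]>60)
yel=(h[...,0]>15)&(h[...,0]<38)&(h[...,1]>110)&(h[...,2]>100)
near=cv2.dilate(blue.astype(np.uint8),np.ones((9,9)))>0
q=pts('w',d,i,blue|(yel&near)); y=pts('w',d,i,yel&near)
for a in sys.argv[2:]:
    x0,y0=map(float,a.split(','))
    f=lambda q:q[(np.hypot(q[:,0]-x0,q[:,1]-y0)<.045)&(q[:,2]>.05)]
    k=f(q); top=k[:,2].max() if len(k) else 0
    k=k[k[:,2]>np.median(k[:,2])-.006]; print(len(k),cv2.minEnclosingCircle(k[:,:2].astype(np.float32)),k.mean(0).round(4),np.median(k[:,2]))
    t=f(y);w=np.linalg.svd(t[:,:2]-t[:,:2].mean(0))[2][0];print(' stripe',len(t),t.mean(0).round(4),np.degrees(np.arctan2(w[1],w[0]))%180)
E
python3 look.py 5 .4675,-.279 .5025,-.401
```

```text
time: 3.83
tool_pos: [0.4671, -0.2779, 0.2314]
tool_rot: [0.0, 0.14, 0.99, 0.0]
contact_force: [0.8, 0.4, -0.4]
gripper_width: 0.996
grasp_force: 0.0
time: 4.0
tool_pos: [0.4669, -0.2777, 0.2311]
tool_rot: [-0.0, 0.141, 0.99, 0.0]
contact_force: [-0.4, 0.2, -1.3]
gripper_width: 0.998
grasp_force: 0.0
4.0 [ 0.4669 -0.2777  0.2311] [-2.00e-04  1.41e-01  9.90e-01  5.00e-04]
1511 ((0.4620790481567383, -0.28622812032699585), 0.03511479124426842) [ 0.4662 -0.2789  0.0776] 0.07721056363254092
 stripe 191 [ 0.4665 -0.2796  0.0813] 85.32029130494057
800 ((0.5011395812034607, -0.40073245763778687), 0.026326285675168037) [ 0.495  -0.3951  0.0772] 0.07720213384660976
 stripe 108 [ 0.5003 -0.4034  0.0781] 50.17506038976378
```

View pics/5.png

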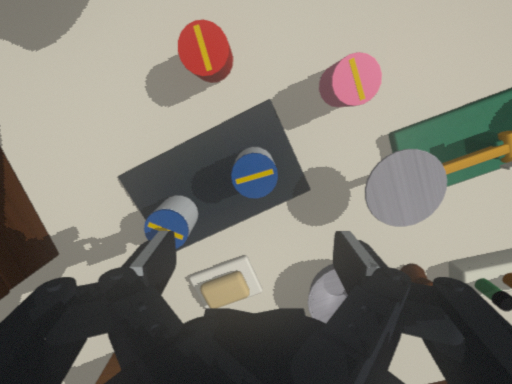

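```bash
python3 -m handwheel '[[[0,-0.0015,-0.03,0,0,0],[0,0,-0.036,0,0,0],[0,0,-0.036,0,0,0],[0,0,-0.036,0,0,0],[0,0,-0.028,0,0,0],[0,0,-0.02,0,0,0],[0,0,-0.01,0,0,0],[0,0,0,0,0,0],[0,0,0,0,0,0]]]'
python3 -m handwheel '[[[0,0,0,0,0,0],[0,0,0,0,0,0],[0,0,0,0,0,0],[0,0,0,0,0,0],[0,0,0,0,0,0],[0,0,0,0,0,0],[0,0,0,0,0,0],[0,0,0,0,0,0]]]' 0
```

```text
time: 4.8
tool_pos: [0.467, -0.2785, 0.0359]
tool_rot: [0.0, 0.14, 0.99, -0.0]
contact_force: [-0.1, -0.5, 0.9]
gripper_width: 0.998
grasp_force: 0.0
time: 5.47
tool_pos: [0.468, -0.2803, 0.0379]
tool_rot: [0.002, 0.141, 0.99, -0.001]
contact_force: [0.2, 1.7, 6.5]
gripper_width: 0.623
grasp_force: 63.8
```

```bash
python3 -m handwheel '[[[0,0,0.01,0,0,0],[0,0,0.025,0,0,0],[0,0,0.03,0,0,0],[0,0,0.03,0,0,0],[0,0,0.03,0,0,0],[0.01,0.027,0,0,0,0],[0.01,0.027,0,0,0,0],[0.01,0.027,0,0,0,0],[0.01,0.027,0,0,0,0],[0.01,0.027,0,0,0,0],[0.0105,0.026,0,0,0,0],[0,0,0,0,0,0],[0,0,0,0,0,0],[0,0,0,0,0,0]]]'
python3 look.py 6 .5285,-.118
```

```text
time: 6.63
tool_pos: [0.5266, -0.1186, 0.1604]
tool_rot: [-0.0, 0.141, 0.99, -0.0]
contact_force: [0.2, -0.2, -1.4]
gripper_width: 0.624
grasp_force: 64.8
6.6333 [ 0.5266 -0.1186  0.1604] [-2.000e-04  1.408e-01  9.900e-01 -3.000e-04]
8588 ((0.5249040126800537, -0.11962864547967911), 0.027060536667704582) [ 0.5218 -0.1187  0.1996] 0.19963182191355883
 stripe 731 [ 0.5251 -0.1194  0.2003] 90.6686906874137
```

View pics/6.png

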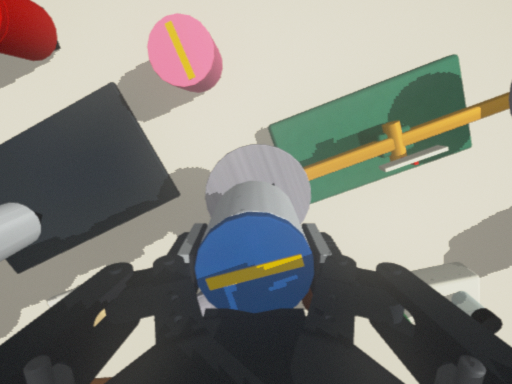

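The held canister's lid is at (254,265) px, directly over the right pan; its underside is at z≈0.1306.

```bash
python3 -m handwheel '[[[0.003,0.001,-0.02,0,0,0],[0,0,-0.012,0,0,0],[0,0,-0.006,0,0,0],[0,0,-0.003,0,0,0],[0,0,-0.003,0,0,0],[0,0,-0.002,0,0,0],[0,0,-0.001,0,0,0],[0,0,-0.001,0,0,0],[0,0,0,0,0,0],[0,0,0,0,0,0]]]'
python3 -m handwheel '[[[0,0,0,0,0,0],[0,0,0,0,0,0],[0,0,0,0,0,0],[0,0,0,0,0,0],[0,0,0,0,0,0],[0,0,0,0,0,0],[0,0,0,0,0,0],[0,0,0,0,0,0]]]' 1
python3 -m handwheel '[[[0,0,0.015,0,0,0],[0,0,0.03,0,0,0],[0,0,0.04,0,0,0],[0,0,0.04,0,0,0],[0,0,0,0,0,0],[0,0,0,0,0,0]]]'
python3 look.py 7 .5285,-.118
```

```text
time: 7.52
tool_pos: [0.5302, -0.1173, 0.1127]
tool_rot: [0.0, 0.141, 0.99, -0.0]
contact_force: [-0.0, -0.1, -1.8]
gripper_width: 0.628
grasp_force: 64.9
time: 8.18
tool_pos: [0.5299, -0.1173, 0.1123]
tool_rot: [-0.0, 0.141, 0.99, 0.0]
contact_force: [-0.6, -0.2, -0.2]
gripper_width: 1.002
grasp_force: 0.0
time: 8.68
tool_pos: [0.5317, -0.118, 0.2414]
tool_rot: [0.004, 0.141, 0.99, -0.001]
contact_force: [0.0, -0.5, -1.1]
gripper_width: 0.999
grasp_force: 0.0
8.6833 [ 0.5317 -0.118   0.2414] [ 3.600e-03  1.409e-01  9.900e-01 -8.000e-04]
2038 ((0.5279895067214966, -0.11750829964876175), 0.025861268863081932) [ 0.527  -0.1173  0.1412] 0.1412039656726738
 stripe 265 [ 0.5285 -0.1174  0.142 ] 90.59679968482112
```

```bash
python3 -m handwheel '[[[-0.0035,-0.0354,0,0,0,0],[-0.0035,-0.0354,0,0,0,0],[-0.0035,-0.0354,0,0,0,0],[-0.0035,-0.0354,0,0,0,0],[-0.0035,-0.0354,0,0,0,0],[-0.0035,-0.0354,0,0,0,0],[-0.0035,-0.0354,0,0,0,0],[-0.0035,-0.0354,0,0,0,0],[0,0,0,0,0,0],[0,0,0,0,0,0]]]'
python3 look.py 8 .502,-.401
```

```text
time: 9.57
tool_pos: [0.5004, -0.4013, 0.234]
tool_rot: [-0.002, 0.142, 0.99, 0.002]
contact_force: [0.2, 0.3, 0.1]
gripper_width: 1.002
grasp_force: 0.0
9.5667 [ 0.5004 -0.4013  0.234 ] [-0.002   0.1423  0.9898  0.0016]
1434 ((0.5019869208335876, -0.40155932307243347), 0.026623500511050224) [ 0.5012 -0.4016  0.0772] 0.07723206487755471
 stripe 178 [ 0.5019 -0.402   0.078 ] 49.21347400308491
```

```bash
python3 -m handwheel '[[[0,0,-0.035,0,0,0],[0,0,-0.036,0,0,0],[0,0,-0.036,0,0,0],[0,0,-0.036,0,0,0],[0,0,-0.028,0,0,0],[0,0,-0.02,0,0,0],[0,0,-0.01,0,0,0],[0,0,0,0,0,0],[0,0,0,0,0,0]]]'
python3 -m handwheel '[[[0,0,0,0,0,0],[0,0,0,0,0,0],[0,0,0,0,0,0],[0,0,0,0,0,0],[0,0,0,0,0,0],[0,0,0,0,0,0],[0,0,0,0,0,0],[0,0,0,0,0,0]]]' 0
```

```text
time: 10.37
tool_pos: [0.5021, -0.3996, 0.0364]
tool_rot: [-0.0, 0.14, 0.99, 0.0]
contact_force: [0.3, -0.1, -0.2]
gripper_width: 1.003
grasp_force: 0.0
time: 11.03
tool_pos: [0.5033, -0.4019, 0.039]
tool_rot: [0.002, 0.141, 0.99, -0.001]
contact_force: [0.9, 0.4, 6.2]
gripper_width: 0.628
grasp_force: 63.5
```

```bash
python3 -m handwheel '[[[0,0,0.01,0,0,0],[0,0,0.025,0,0,0],[0,0,0.035,0,0,0],[0,0,0.035,0,0,0],[0,0,0.035,0,0,0],[0,0,0.035,0,0,0],[0,0.03,0,0,0,0],[0,0.034,0,0,0,0],[0,0.036,0,0,0,0],[0,0.036,0,0,0,0],[0,0.036,0,0,0,0],[0,0.036,0,0,0,0],[0,0.036,0,0,0,0],[0,0.036,0,0,0,0],[0,0.036,0,0,0,0],[0,0.036,0,0,0,0],[0,0.036,0,0,0,0],[0,0.036,0,0,0,0],[0,0.036,0,0,0,0]]]'
python3 -m handwheel '[[[0.003,0.036,0,0,0,0],[0.0035,0.034,0,0,0,0],[0,0.014,0,0,0,0],[0,0,0,0,0,0],[0,0,0,0,0,0],[0,0,0,0,0,0]]]'
python3 look.py 9 .509,.142
python3 - <<'E'
from h import *
s=np.zeros(1)
for c in("scene","side"):
    i=camera_info(c);p,d=grab_frame(c);q=pts(c,d,i,d>0)
    k=q[(np.hypot(q[:,0]-.508,q[:,1]-.143)<.052)&(q[:,2]>.088)&(q[:,2]<.108)];print(len(k),np.median(k[:,2]),cv2.minEnclosingCircle(k[:,:2].astype(np.float32)))
E
```

```text
time: 12.62
tool_pos: [0.5012, 0.0611, 0.2117]
tool_rot: [0.0, 0.141, 0.99, -0.0]
contact_force: [1.4, -1.2, -0.6]
gripper_width: 0.623
grasp_force: 63.2
time: 13.12
tool_pos: [0.5082, 0.1427, 0.2113]
tool_rot: [-0.0, 0.141, 0.99, -0.0]
contact_force: [0.3, 0.3, -1.3]
gripper_width: 0.623
grasp_force: 63.3
13.1167 [0.5082 0.1427 0.2113] [-1.000e-04  1.411e-01  9.900e-01 -3.000e-04]
8570 ((0.5063965320587158, 0.14184917509555817), 0.026999816298484802) [0.5038 0.1426 0.2494] 0.2493997411639053
 stripe 781 [0.5065 0.1413 0.2502] 49.41846443956164
611 0.09818736393803418 ((0.5080885291099548, 0.14204253256320953), 0.0471140556037426)
365 0.1000577678567568 ((0.5087058544158936, 0.1427934765815735), 0.04823463782668114)
```

```bash
python3 -m handwheel '[[[0.002,0.001,-0.025,0,0,0],[0,0,-0.028,0,0,0],[0,0,-0.014,0,0,0],[0,0,-0.007,0,0,0],[0,0,-0.004,0,0,0],[0,0,-0.003,0,0,0],[0,0,-0.002,0,0,0],[0,0,-0.001,0,0,0],[0,0,-0.001,0,0,0],[0,0,0,0,0,0],[0,0,0,0,0,0]]]'
python3 -m handwheel '[[[0,0,0,0,0,0],[0,0,0,0,0,0],[0,0,0,0,0,0],[0,0,0,0,0,0],[0,0,0,0,0,0],[0,0,0,0,0,0],[0,0,0,0,0,0],[0,0,0,0,0,0]]]' 1
python3 -m handwheel '[[[0,0,0.015,0,0,0],[0,0,0.03,0,0,0],[0,0,0.04,0,0,0],[0,0,0.04,0,0,0],[0,0,0,0,0,0],[0,0,0,0,0,0],[0,0,0,0,0,0],[0,0,0,0,0,0],[0,0,0,0,0,0],[0,0,0,0,0,0],[0,0,0,0,0,0],[0,0,0,0,0,0]]]'
python3 look.py 10 .509,.142
python3 - <<'E'
from h import *
for c in("scene","side"):
    i=camera_info(c);p,d=grab_frame(c);q=pts(c,d,i,d>0)
    for x,y in((.5285,-.118),(.5085,.143)):
        k=q[(np.hypot(q[:,0]-x,q[:,1]-y)<.03)&(q[:,2]>.12)&(q[:,2]<.18)];print(c,y,len(k),np.percentile(k[:,2],[50,95]))
E
```

```text
time: 14.18
tool_pos: [0.5111, 0.1445, 0.1273]
tool_rot: [0.001, 0.141, 0.99, 0.0]
contact_force: [0.1, -1.1, 0.2]
gripper_width: 0.62
grasp_force: 63.4
time: 14.85
tool_pos: [0.5104, 0.1445, 0.1263]
tool_rot: [-0.0, 0.141, 0.99, -0.0]
contact_force: [-0.0, -0.1, 0.5]
gripper_width: 1.003
grasp_force: 0.0
time: 15.85
tool_pos: [0.5101, 0.1444, 0.2505]
tool_rot: [-0.001, 0.141, 0.99, -0.0]
contact_force: [0.7, 1.0, 0.1]
gripper_width: 0.995
grasp_force: 0.0
15.85 [0.5101 0.1444 0.2505] [-6.000e-04  1.409e-01  9.900e-01 -2.000e-04]
2293 ((0.5090680718421936, 0.1436375081539154), 0.026000605896115303) [0.5083 0.1434 0.1672] 0.16716059455414473
 stripe 302 [0.5097 0.1433 0.1678] 49.46960684449339
scene -0.118 322 [0.14063048 0.14435967]
scene 0.143 389 [0.16527827 0.16959998]
side -0.118 301 [0.14241536 0.14498287]
side 0.143 333 [0.15718463 0.17023965]
```

```bash
python3 -m handwheel '[[[0.0023,-0.0328,0,0,0,0],[0.0023,-0.0328,0,0,0,0],[0.0023,-0.0328,0,0,0,0],[0.0023,-0.0328,0,0,0,0],[0.0023,-0.0328,0,0,0,0],[0.0023,-0.0328,0,0,0,0],[0.0023,-0.0328,0,0,0,0],[0.0023,-0.0324,0,0,0,0],[0,0,-0.03,0,0,0],[0,0,-0.035,0,0,0],[0,0,-0.035,0,0,0],[0,0,-0.025,0,0,0],[0,0,-0.015,0,0,0],[0,0,-0.008,0,0,0],[0,0,0,0,0,0],[0,0,0,0,0,0],[0,0,0,0,0,0]]]'
```

```text
time: 17.42
tool_pos: [0.5301, -0.118, 0.1052]
tool_rot: [0.002, 0.141, 0.99, -0.0]
contact_force: [-0.3, -0.0, 0.4]
gripper_width: 0.999
grasp_force: 0.0
```

```bash
python3 -m handwheel '[[[-0.001,0.0005,-0.003,0,0,0],[0,0,0,0,0,0],[0,0,0,0,0,0],[0,0,0,0,0,0],[0,0,0,0,0,0],[0,0,0,0,0,0],[0,0,0,0,0,0],[0,0,0,0,0,0],[0,0,0,0,0,0]]]' 0
```

```text
time: 18.17
tool_pos: [0.5285, -0.1171, 0.1015]
tool_rot: [0.001, 0.141, 0.99, -0.0]
contact_force: [-0.1, 1.6, 5.8]
gripper_width: 0.627
grasp_force: 63.0
```

```bash
python3 -m handwheel '[[[0,0,0.005,0,0,0],[0,0,0.006,0,0,0],[0,0,0.006,0,0,0],[0,0,0.006,0,0,0],[0,0,0.01,0,0,0],[0,0,0.025,0,0,0],[0,0,0.035,0,0,0],[0,0,0.04,0,0,0],[0,0.02,0,0,0,0],[0,0.03,0,0,0,0],[0,0.035,0,0,0,0],[0,0.035,0,0,0,0],[0,0.035,0,0,0,0],[0,0.035,0,0,0,0],[0,0.035,0,0,0,0],[0,0.035,0,0,0,0]]]'
python3 -m handwheel '[[[-0.007,0.033,0,0,0,-6.2],[-0.007,0.033,0,0,0,-6.2],[-0.007,0.033,0,0,0,-6.2],[-0.007,0.033,0,0,0,-6.2],[-0.007,0.033,0,0,0,-6.2],[-0.007,0.028,0,0,0,-6.2],[0,0,0,0,0,-6.2],[0,0,0,0,0,-6.2],[0,0,0,0,0,-6.2],[0,0,0,0,0,-6.2],[0,0,0,0,0,0],[0,0,0,0,0,0],[0,0,0,0,0,0],[0,0,0,0,0,0]]]'
python3 look.py 11 .485,.336
python3 - <<'E'
from h import *
for c in("scene","side"):
    i=camera_info(c);p,d=grab_frame(c);q=pts(c,d,i,d>0);cv2.imwrite('pics/x'+c+'.png',p)
    for x,y in((.5285,-.118),(.5085,.143)):
        k=q[(np.hypot(q[:,0]-x,q[:,1]-y)<.03)&(q[:,2]>.08)&(q[:,2]<.18)];print(c,y,len(k),np.percentile(k[:,2],[50,95]))
E
```

```text
time: 19.5
tool_pos: [0.5275, 0.1446, 0.2342]
tool_rot: [0.001, 0.141, 0.99, 0.0]
contact_force: [0.5, 0.8, -1.9]
gripper_width: 0.625
grasp_force: 64.5
time: 20.67
tool_pos: [0.4858, 0.3359, 0.2335]
tool_rot: [0.0, 0.63, 0.776, 0.0]
contact_force: [-0.6, 0.1, -1.1]
gripper_width: 0.621
grasp_force: 64.5
20.6667 [0.4858 0.3359 0.2335] [0.000e+00 6.302e-01 7.764e-01 1.000e-04]
8366 ((0.4852965474128723, 0.3347664177417755), 0.027047259733080864) [0.4849 0.3383 0.2729] 0.27294488927461125
 stripe 763 [0.4859 0.3343 0.2737] 28.532093160465905
scene -0.118 294 [0.09823084 0.10185038]
scene 0.143 421 [0.13770288 0.14359989]
side -0.118 236 [0.100072  0.1023205]
side 0.143 363 [0.12762234 0.14464197]
```

View pics/11.png

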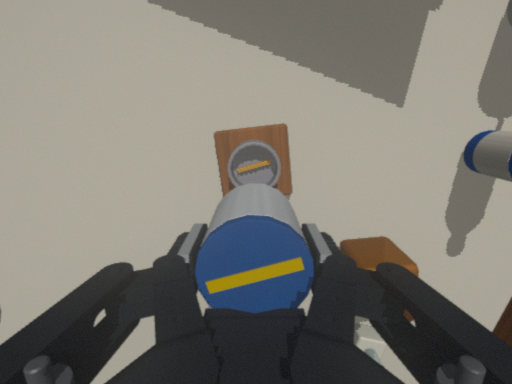

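The picture shows the lid stripe (207,285)–(303,263) parallel to the key (237,170)–(270,162) in the well ahead. I'll re-measure the well from here.

```bash
python3 - <<'E'
from h import *
from scipy.optimize import least_squares
i=camera_info('wrist');p,d=grab_frame('wrist');q=pts('w',d,i,d>0)
n=q[(np.hypot(q[:,0]-.4855,q[:,1]-.336)<.045)&(q[:,2]>.040)&(q[:,2]<.055)]
print(len(n),cv2.minEnclosingCircle(n[:,:2].astype(np.float32)),n.mean(0))
b=q[(np.hypot(q[:,0]-.4865,q[:,1]-.336)<.08)&(q[:,2]>.009)&(q[:,2]<.055)];print(cv2.minAreaRect(b[:,:2].astype(np.float32)*1000))
h=cv2.cvtColor(p,cv2.COLOR_BGR2HSV);m=(h[...,0]>12)&(h[...,0]<35)&(h[...,1]>140)&(h[...,2]>140)
k=pts('w',d,i,m);k=k[(np.hypot(k[:,0]-.4865,k[:,1]-.336)<.028)&(k[:,2]<.05)];print(len(k),cv2.minAreaRect(k[:,:2].astype(np.float32)*1000))
E
```

```text
501 ((0.4856279492378235, 0.3359699845314026), 0.03442922979593277) [0.48298463 0.34508111 0.04557042]
((485.30194091796875, 336.1520690917969), (100.06210327148438, 99.43069458007812), 18.452180862426758)
111 ((483.7290954589844, 335.6710205078125), (40.896087646484375, 4.818085193634033), 28.32353973388672)
```

```bash
python3 -m handwheel '[[[0,0.0012,-0.02,0,0,0],[0,0,-0.035,0,0,0],[0,0,-0.035,0,0,0],[0,0,-0.03,0,0,0],[0,0,-0.018,0,0,0],[0,0,-0.008,0,0,0],[0,0,-0.005,0,0,0],[0,0,0,0,0,0],[0,0,0,0,0,0],[0,0,0,0,0,0]]]'
python3 - <<'E'
from h import *
s=state();print(s['tool_pos'],s['contact_force'],s['ft_torque'])
E
python3 -m handwheel '[[[0,0,-0.005,0,0,0],[0,0,-0.004,0,0,0],[0,0,-0.004,0,0,0],[0,0,-0.003,0,0,0],[0,0,0,0,0,0],[0,0,0,0,0,0]]]'
```

```text
time: 21.7
tool_pos: [0.4872, 0.3379, 0.0846]
tool_rot: [0.001, 0.631, 0.776, 0.002]
contact_force: [-0.2, -0.3, -2.0]
gripper_width: 0.628
grasp_force: 64.5
[0.48717984 0.33791042 0.08455689] [-0.23735365 -0.26310196 -1.99902222] [ 0.01629106 -0.0036122  -0.01133152]
time: 22.2
tool_pos: [0.4855, 0.337, 0.0658]
tool_rot: [-0.0, 0.631, 0.776, -0.0]
contact_force: [-0.3, -0.3, -2.2]
gripper_width: 0.622
grasp_force: 64.5
```

```bash
python3 -m handwheel '[[[0,0,-0.002,0,0,0],[0,0,-0.002,0,0,0],[0,0,-0.002,0,0,0],[0,0,-0.001,0,0,0],[0,0,0,0,0,0],[0,0,0,0,0,0],[0,0,0,0,0,0]]]'
python3 -m handwheel '[[[0,0,-0.001,0,0,0],[0,0,-0.001,0,0,0],[0,0,0,0,0,0],[0,0,0,0,0,0],[0,0,0,0,0,0]]]'
```

```text
time: 22.78
tool_pos: [0.4859, 0.3372, 0.0594]
tool_rot: [0.0, 0.631, 0.776, 0.0]
contact_force: [-0.2, -0.1, -1.8]
gripper_width: 0.625
grasp_force: 64.5
time: 23.2
tool_pos: [0.4858, 0.3372, 0.0573]
tool_rot: [-0.0, 0.631, 0.776, -0.0]
contact_force: [0.5, -0.4, -1.9]
gripper_width: 0.624
grasp_force: 64.5
```

```bash
python3 -m handwheel '[[[0,0,-0.001,0,0,0],[0,0,-0.001,0,0,0],[0,0,0,0,0,0],[0,0,0,0,0,0],[0,0,0,0,0,0]]]'
python3 -m handwheel '[[[0,0,-0.001,0,0,0],[0,0,-0.001,0,0,0],[0,0,0,0,0,0],[0,0,0,0,0,0],[0,0,0,0,0,0]]]'
```

```text
time: 23.62
tool_pos: [0.4858, 0.3372, 0.0553]
tool_rot: [-0.0, 0.631, 0.776, -0.0]
contact_force: [-0.5, -0.4, -1.0]
gripper_width: 0.621
grasp_force: 64.5
time: 24.03
tool_pos: [0.4859, 0.3373, 0.0536]
tool_rot: [0.0, 0.631, 0.776, 0.0]
contact_force: [-0.9, 0.3, 0.4]
gripper_width: 0.624
grasp_force: 64.7
```

```bash
python3 -m handwheel '[[[0,0,0,0,0,0],[0,0,0,0,0,0],[0,0,0,0,0,0],[0,0,0,0,0,0],[0,0,0,0,0,0],[0,0,0,0,0,0],[0,0,0,0,0,0],[0,0,0,0,0,0]]]' 1
python3 -m handwheel '[[[0,0,0.015,0,0,0],[0,0,0.03,0,0,0],[0,0,0.04,0,0,0],[0,0,0.04,0,0,0],[0,0,0.04,0,0,0],[0,0,0,0,0,0],[0,0,0,0,0,0],[0,0,0,0,0,0]]]'
python3 look.py 12 .4855,.3365
python3 - <<'E'
from h import *
for c in("scene","side"):
    i=camera_info(c);p,d=grab_frame(c);q=pts(c,d,i,d>0)
    cv2.imwrite('pics/13%s.png'%c,p)
    for x,y in((.4855,.3365),(.5285,-.118),(.5085,.143)):
        k=q[(np.hypot(q[:,0]-x,q[:,1]-y)<.025)&(q[:,2]>.06)&(q[:,2]<.18)];print(c,y,len(k),np.percentile(k[:,2],[50,95]) if len(k) else 0)
E
```

```text
time: 24.7
tool_pos: [0.4858, 0.3372, 0.0533]
tool_rot: [-0.0, 0.631, 0.776, -0.0]
contact_force: [-0.9, -0.6, 0.3]
gripper_width: 1.003
grasp_force: 0.0
time: 25.37
tool_pos: [0.4856, 0.3371, 0.218]
tool_rot: [-0.0, 0.631, 0.776, -0.0]
contact_force: [-0.8, -1.2, -1.0]
gripper_width: 0.999
grasp_force: 0.0
25.3667 [0.4856 0.3371 0.218 ] [-0.000e+00  6.307e-01  7.760e-01 -1.000e-04]
1611 ((0.48592832684516907, 0.3360540270805359), 0.02587324194610119) [0.4857 0.3369 0.0932] 0.0931417264188446
 stripe 220 [0.4863 0.3358 0.0938] 28.438487740047833
scene 0.3365 164 [0.09281921 0.09596736]
scene -0.118 206 [0.09832336 0.10144254]
scene 0.143 210 [0.14059936 0.14444916]
side 0.3365 114 [0.09413932 0.09735105]
side -0.118 160 [0.10003036 0.10184699]
side 0.143 286 [0.12679388 0.14478761]
```

View pics/12.png

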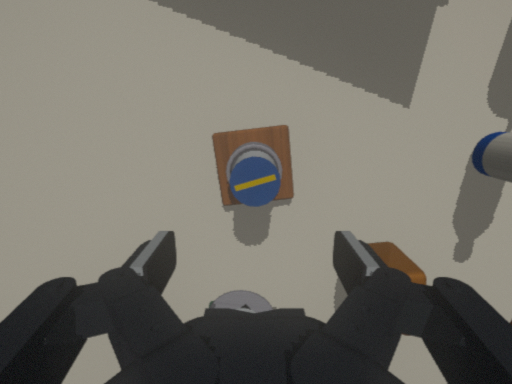

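The lid at (255,180) px is centred in the dock at z=0.0931, which matches a canister standing on the 24 mm floor. The lighter one is still on its pan, so I'm handing in.

```bash
python3 -c "
from plant import *
print(job_done())"
```

```text
the job is handed in; nothing more can be done
None
```

The heavier canister (right pan, z about 26 mm lower) is released and measured fully home over the key in the dock, and the lighter one still stands on the left pan. I handed the job in at about 26 s; the hand-in gave no verdict.

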